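# Refit the night lamp's head and switch it on

### The arm

A 6-joint arm with a two-finger parallel gripper is mounted at the origin on the work surface. World frame = base frame: x ahead of the robot, y to its left, z up, the work surface at z = 0. Lengths are in m, angles in rad, forces in N, time in s.
With the tool pointing down it reaches from about 0.3 to 0.875 m from the base axis. Payload 6.4 kg.
Tool frame: the origin (TCP) lies midway between the tips of the shut fingers; the grasp point (between the pads) lies ctrl.grip_depth behind it (ctrl.grip_depth is the distance from the TCP to the grasp point, in m); x points along the fingers, y is the direction in which the jaws open and shut, and the axes are right-handed (so a half turn about x gives the same grasp; the last joint's range is limited). The gripper opens to 85 mm and grips with 20 to 120 N. Pads are 22 mm wide; open, the fingers measure 114 mm over their backs; the gripper's body (76 mm by 85 mm) begins 54 mm behind the grasp point. The pads swing forward as they close: fully open they stand 13 mm farther back than shut.
Start: joints at [0.913, 0.181, 1.607, -0, 1.354, -0.206], TCP at [0.251, 0.517, 0.231] pointing down, gripper open.
Joint ranges: [-2.99, 2.99], [-0.89, 2.07], [0.3, 2.58], [-1.14, 4.28], [0, 2.63], [-3.12, 3.12]. Speed limits (rad/s): [2.57, 2.57, 3.01, 3.14, 3.14, 3.14].

### API

Orientations are given as a unit quaternion [w, x, y, z].
In Python, from bench import ctrl gives the robot as it stands.
- The arm moves only by the tool carry_out, never from a script. Its argument "motion" is one flat list of numbers, 7 for each row, row after row: the turn, a rotation vector about the tool's x, y, z in degrees, then the shift along the tool's x, y, z in m, then the gripper's target within -1 to 1 (shut at 1, half-way at 0, fully open at -1). A call has 1 to 10 rows; each row shifts and turns the pose as measured when the row begins, along the tool's axes as they then stand; what a row does not reach is not made up. A row lasts 1/10 s, in which the tool goes at most 50 mm and 8.59 degrees, less where a joint would pass 70% of its speed; a pose out of reach is approached as far as the arm can. A call with a gripper value outside its range is refused whole. The fingers move at their own pace and stop on an object; the grip force is fixed at half the most. Time passes only in rows, so rows that do not move let the fingers close. It gives the time, the measured TCP pose, the force and the opening at its end, in the units of the state.
- ctrl.get_obs(): the state, without advancing time (a new reading comes with each control period).
- ctrl.camera(name): name is "scene" or "side" or "wrist"; returns the picture (480x640x3 uint8, blue, green, red); there is no depth.
- ctrl.camera_params(name): a dict with "mtx" (3x3 intrinsics, pixels), "k1" (the pictures are not rectified: a ray, as slopes to the right and down, at radius r is drawn at 1 + k1 r^2 times it, then the intrinsics apply), "pose" (4x4, takes a point from camera to world coordinates); the wrist camera has in their place "hand_eye" (4x4, takes a point from camera to tool coordinates, whose origin is the TCP and whose axes are the tool frame's). Camera axes: x right, y down, z forward; pixel columns grow to the right and rows downward; lengths in m; the calibration is good to about 2 mm. A picture is of the moment at which its call begins: read the wrist's pose just before it. camera_params takes no time and is no camera call.
- ctrl.hand_in(): hands the job in, once; it reports no verdict.
Trained networks look in the newest picture that a camera, given by its name, has taken for a name from the list of things; names that differ only in an ending like _2 or _b are one class to them, and where a whole thing is asked for, a point or a joint stands for the part that bears it (a point fixed in the world has none). Each returns a list of dicts, best first, with "conf" (0 to 1); they miss things now and then, are a little off and sometimes report something else, mostly with a low value. They report only what shows in the picture. A call takes as long as a camera call. They do not tell look-alikes from the thing itself.
- ctrl.boxes_of(camera, thing): "point" ([x, y, z] in m, in the coordinates of the camera as it stood for that picture, good to about 4 mm: the middle of the surface that is visible of it).
- ctrl.trace(camera, thing): "pixels" (480x640 bool, what is visible of it).
- ctrl.landmark_of(camera, thing): "point" ([x, y, z] in m, in the coordinates of the camera as it stood for that picture, good to about 4 mm: a listed point, or the origin of a listed thing).
The state is a dict: "time_s": time; "q": joint angles; "dq": joint speeds; "joint_efforts": joint torques, N m; "eef_pos": TCP position; "eef_rot": TCP orientation; "wrist_force": force on the tool from outside, world axes, zero at the start; "torque": the same for the moment, N m; "opening": opening from 0.0 (shut) to 1.0 (fully open).
Only numpy, scipy, OpenCV 4.12 (cv2) and the standard library are available. Lean on these libraries where they do the work, as an engineer would, in place of code of your own. Each camera call takes 0.05 s, during which the arm holds its last target. There are 200 camera calls.

### The job

Take the lantern head of the night lamp from the clear acrylic box and fit it back on its base: feel for the socket hole with its pin and press it straight in until it sits fully home, flush on the socket block. Be gentle, never loading the lamp base with more than 30 N. Only once the head is home, push the lamp's toggle switch over to on, let go, and leave the pacifiers in their soap dish and everything else on the dresser where it is.

Things in the scene. Friction and masses are not known exactly. Their poses are not given: they have to be found in the camera images.
- head_center (a point): the night lamp's head: a frosted warm-white square lantern block with thin wooden edges, 38 x 38 mm, 56 mm high, about 0.16 kg; this point is the block's centre, z up, x and y square to its side faces. A pin sticks out down from its flat underside (see pin_foot). It starts parked upright on the acrylic box, the pin hanging in the box's hole. Grip it by two opposite side faces.
- pin_foot (a point): the centre of the foot of the head's plain round steel pin (14 mm in diameter, 26 mm long, square-cut, unchamfered), 54 mm below the head's centre along the head's z axis
- lamp: the cream plastic night lamp base, fixed to the dresser, 90 mm (its x) by 160 mm (its y), 36 mm high; origin at its underside's centre, z up. The socket is on its +y half, the toggle switch on its -y half. It must not be loaded above 30 N.
- socket (a point): nominal socket centre on top of the rigid grey socket block (58 x 58 mm, top 40 mm above the dresser, 4 mm above the housing). Its one blind hole is round, 16.5 mm wide, sharp-edged. The block is mounted off-centre in its rubber surround: the true hole lies up to 4 mm from this point along the lamp's x and up to 4 mm along its y, differently every time; find it by feel.
- contact (a point): nominal place, 14 mm below the socket's top, of the stiff brass contact inside the hole (off-centre with the hole). It stops a pin that just drops in, yields to about 6 N, stays where it is pushed, and lets the pin go all 26 mm in, until the lantern block's underside lies flat on the socket block (pin foot then 14 mm above the dresser).
- switch (a joint): the toggle switch of the lamp, rad: 0 = off (leaning to the lamp's -x), 0.45 = upright, beyond 0.65 = on, 0.9 = end stop (leaning to the lamp's +x). It starts between 0 and 0.1, takes about 2 N at its ball to move, and stays where it is left.
- switch_tip (a point): centre of the toggle's orange ball, 26 mm in diameter, on a 35 mm lever whose axis is along the lamp's y, at 37 mm above the dresser and at y = -45 mm in the lamp's frame. It swings towards the lamp's +x, from about 15 mm on one side of the axis to 15 mm on the other; its centre is 68 to 72 mm above the dresser.
- acrylic_hole (a point): centre of the top of the clear acrylic box (fixed, 100 x 100 mm, 45 mm high), where its 25 mm wide through hole opens
- dish: white ceramic soap dish 150 x 66 mm, 22 mm high, holding three pacifiers; origin at its underside's centre. Leave alone.
- pacifier_coral: coral matching pacifier, standing nipple up in the soap dish, 39 mm across, 38 mm high; origin at its underside's centre. Leave alone.
- pacifier_beige: beige matching pacifier, standing nipple up in the soap dish, 39 mm across, 38 mm high; origin at its underside's centre. Leave alone.
- pacifier_sky: sky blue matching pacifier, standing nipple up in the soap dish, 39 mm across, 38 mm high; origin at its underside's centre. Leave alone.
- bottle: clear baby bottle with yellow cap, 58 mm across, 105 mm high, at the back; origin at its underside's centre. Leave alone.
- jar: small amber cream jar, 62 mm across, 50 mm high, at the back; origin at its underside's centre. Leave alone.
Mind the look-alikes: they are no part of the job. Leave any turquoise look-alike of the part that bears acrylic_hole alone.

How it is judged:
On the way, in this order (a step that is already met when the one before it is completed fails the run):
1. the head is lifted clear of the acrylic box (z of pin_foot in the frame of acrylic_hole above 0.01 m), for 0.1 s.
2. the head's pin is pressed fully home in the socket hole while the switch is still off (z of pin_foot in the frame of lamp below 0.0165 m and horizontal distance between pin_foot and socket below 0.009 m and angle between head_center's own z axis and vertical below 0.06 rad and value of joint switch below 0.35 rad), for 0.2 s.
At the end, for the whole second after the job is handed in: The head stands in the lamp's socket hole, pressed home (pin foot within 2.5 mm of its fully seated height, upright within 0.06 rad), released and at rest, and the switch is over to on (above 0.65 rad of 0.9) (z of pin_foot in the frame of lamp below 0.0165 m and horizontal distance between pin_foot and socket below 0.009 m and angle between head_center's own z axis and vertical below 0.06 rad and value of joint switch above 0.65 rad and linear speed of head below 0.02 m/s and contact force between the fingers and head below 0.1 N); the robot touches nothing.
It fails at once if the head or the robot loads the lamp base with more than 30 N (contact force between any of head, the arm, the fingers and lamp above 30 N).
It fails at once if a bystander is moved by more than 25 mm (distance of any of dish, pacifier_coral, pacifier_beige, pacifier_sky, bottle, jar from where it was at the start of the episode above 0.025 m).
It fails at once if the head is dropped or tipped over (angle between head_center's own z axis and vertical above 0.6 rad).
It also fails if it takes over 72 s, if anything falls off the work surface, if the arm or the gripper's body presses on something with over 40 N, if the wrist force passes 120 N, or if a joint passes its speed limit or range.

## Working session

There is one attempt and no reset: what is moved stays moved. The work goes in short steps, Python scripts to look and compute and a tool call to move; the robot and the scene stay as the last step left them, time stands still between calls to the robot, and variables do not carry over. Pictures are saved under pics/ and viewed, about 8 in all and at most 12, crops included, and the job is handed in when it is done.

Besides the shell and the picture viewer there is one more tool, called after "Request:" as name(argument=value, ...) on one line, values as JSON. carry_out: Moves the arm, as the interface text tells. Its arguments: {"type":"object","properties":{"motion":{"type":"array"}},"required":["motion"]}

```bash
ls; mkdir -p pics
cat > h.py <<'E'
import numpy as np, cv2
from bench import ctrl
from scipy.spatial.transform import Rotation as R
def pose():
    o=ctrl.get_obs(); T=np.eye(4); q=o["eef_rot"]
    T[:3,:3]=R.from_quat([q[1],q[2],q[3],q[0]]).as_matrix(); T[:3,3]=o["eef_pos"]; return T
def campose(c):
    p=ctrl.camera_params(c)
    return p["pose"] if "pose" in p else pose()@p["hand_eye"]
def w(T,p): return (np.array(T)[:3,:3]@p+np.array(T)[:3,3])
def find(c,things,f=ctrl.landmark_of):
    T=campose(c)
    for t in things:
        for d in f(c,t)[:3]: print(c,t,round(d["conf"],2),np.round(w(T,np.array(d["point"])),4))
E
python3 - <<'E'
from h import *
for c in("scene","side","wrist"):
    im=ctrl.camera(c); cv2.imwrite(f"pics/{c}0.png",im)
    p=ctrl.camera_params(c); print(c,np.round(p["mtx"],1).tolist(),p["k1"],np.round(campose(c),3).tolist())
    find(c,["head_center","lamp","socket","switch_tip","acrylic_hole","dish"])
print(ctrl.grip_depth,ctrl.get_obs())
E
```

```text
pics
scene [[526.1, 0.0, 320.9], [0.0, 526.1, 234.1], [0.0, 0.0, 1.0]] -0.09533486509879181 [[-0.611, 0.666, -0.428, 1.043], [0.792, 0.503, -0.346, 0.47], [-0.015, -0.55, -0.835, 1.125], [0.0, 0.0, 0.0, 1.0]]
scene head_center 0.65 [0.4728 0.2042 0.0749]
scene head_center 0.42 [ 0.5225 -0.2052  0.0036]
scene head_center 0.36 [ 7.314e-01  2.287e-01 -4.000e-04]
scene lamp 0.92 [ 0.5249 -0.2048  0.0022]
scene socket 0.77 [ 0.5166 -0.1736  0.0436]
scene switch_tip 0.48 [ 0.5092 -0.2546  0.0702]
scene acrylic_hole 0.68 [0.4768 0.1989 0.0445]
scene acrylic_hole 0.66 [0.3031 0.2234 0.0442]
scene acrylic_hole 0.56 [0.2305 0.3855 0.043 ]
scene dish 0.6 [ 5.072e-01 -1.270e-02  5.000e-04]
side [[483.9, 0.0, 322.7], [0.0, 483.9, 234.0], [0.0, 0.0, 1.0]] -0.12465891569076541 [[0.797, -0.366, 0.481, -0.087], [-0.604, -0.476, 0.64, -0.742], [-0.005, -0.8, -0.6, 0.799], [0.0, 0.0, 0.0, 1.0]]
side head_center 0.61 [0.4673 0.2012 0.0766]
side lamp 0.56 [ 0.5189 -0.2004  0.0006]
side socket 0.75 [ 0.5128 -0.1695  0.0398]
side switch_tip 0.66 [ 0.509  -0.2521  0.0689]
side acrylic_hole 0.95 [0.2277 0.38
[... 399 characters left out ...]
crylic_hole 0.7 [0.2954 0.2293 0.0451]
0.0187 {'time_s': 1.05, 'q': array([ 9.12719805e-01,  1.80764347e-01,  1.60698106e+00,  1.31169562e-05,
        1.35378944e+00, -2.06297365e-01]), 'dq': array([ 0.00026458, -0.00112931,  0.00083001, -0.00028105,  0.00024567,
        0.00087411]), 'joint_efforts': array([-4.36706650e-04, -4.44840288e+01, -3.51689994e+01, -4.13776716e-04,
        3.05974718e-04,  1.29161774e-05]), 'eef_pos': array([0.25102416, 0.51734609, 0.23131769]), 'eef_rot': array([ 0.68914713,  0.15839456,  0.68913824, -0.15835365]), 'wrist_force': array([-0.95334525, -0.28543648, -0.38349668]), 'torque': array([-0.02593274, -0.02042767,  0.00030006]), 'opening': 0.9990611307744377}
```

View pics/scene0.png

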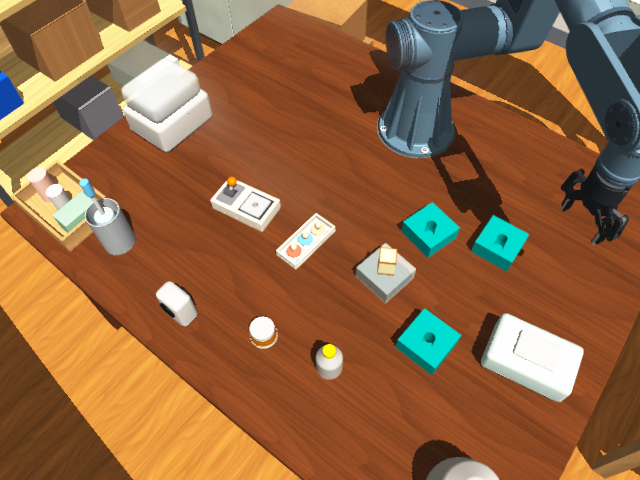

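View pics/side0.png

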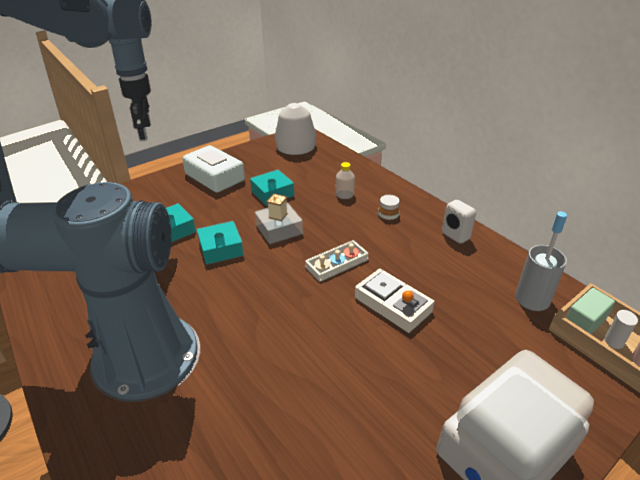

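The scene picture shows the head on the grey clear box at about (387,262), the lamp at (245,203) with its orange ball at (232,183), and the dish at (306,240). The three turquoise boxes are the look-alikes. The side picture agrees: head (278,207), lamp (395,300).

```bash
cat >> h.py <<'E'
def undist(c,px):
    p=ctrl.camera_params(c); f=p["mtx"][0][0]; k=p["k1"]
    d=(np.asarray(px,float)-[p["mtx"][0][2],p["mtx"][1][2]])/f; u=d.copy()
    for _ in range(8): u=d/(1+k*(u**2).sum(-1,keepdims=True))
    return u
def onplane(c,px,z,T=None):
    T=np.array(campose(c) if T is None else T); u=undist(c,px); r=np.c_[u,np.ones(len(u))]@T[:3,:3].T
    return T[:3,3]+r*((z-T[2,3])/r[:,2])[:,None]
def rect(c,thing,z,T=None,i=0):
    m=ctrl.trace(c,thing)[i]["pixels"].astype(np.uint8)
    cs=max(cv2.findContours(m,0,1)[0],key=cv2.contourArea)[:,0]
    P=onplane(c,cs,z,T)[:,:2]; return cv2.minAreaRect((P*1000).astype(np.float32))
def todelta(target_xyz):
    T=pose(); return np.round(T[:3,:3].T@(np.array(target_xyz)-T[:3,3]),4)
E
python3 - <<'E'
from h import *
print(np.round(pose(),3).tolist()); print("scene",rect("scene","lamp",0.03),"side",rect("side","lamp",0.03))
print(todelta([0.47,0.203,0.25]))
E
```

```text
[[0.0, 0.437, 0.9, 0.251], [0.0, 0.9, -0.437, 0.517], [-1.0, 0.0, -0.0, 0.231], [0.0, 0.0, 0.0, 1.0]]
scene ((522.8740234375, -200.278076171875), (112.0224609375, 175.82386779785156), 7.299368381500244) side ((510.74053955078125, -210.47637939453125), (118.12853240966797, 180.08924865722656), 7.539841175079346)
[-0.0187 -0.1872  0.3342]
```

Request:
carry_out(motion=[0, 0, 0, -0.002, -0.021, 0.0372, -1, 0, 0, 0, -0.002, -0.021, 0.0372, -1, 0, 0, 0, -0.002, -0.021, 0.0372, -1, 0, 0, 0, -0.002, -0.021, 0.0372, -1, 0, 0, 0, -0.002, -0.021, 0.0372, -1, 0, 0, 0, -0.002, -0.021, 0.0372, -1, 0, 0, 0, -0.002, -0.021, 0.0372, -1, 0, 0, 0, -0.002, -0.021, 0.0372, -1, 0, 0, 0, -0.002, -0.021, 0.0372, -1, 0, 0, 0, 0, 0, 0, -1])

```text
time_s: 2.15
eef_pos: [0.4779, 0.1909, 0.2509]
eef_rot: [0.691, 0.157, 0.688, -0.156]
wrist_force: [-0.3, 1.1, -0.7]
opening: 0.997
```

Run:
```python
from h import *
T=campose("wrist"); im=ctrl.camera("wrist"); cv2.imwrite("pics/w1.png",im)
print(np.round(pose(),3).tolist())
find("wrist",["head_center","acrylic_hole"])
for t,z in(("head_center",0.101),("acrylic_hole",0.045)): 
    try: print(t,rect("wrist",t,z,T))
    except Exception as e: print(e)
```

```text
[[0.003, 0.431, 0.903, 0.477], [0.003, 0.903, -0.431, 0.193], [-1.0, 0.004, 0.002, 0.251], [0.0, 0.0, 0.0, 1.0]]
wrist head_center 0.85 [0.4705 0.2066 0.075 ]
wrist acrylic_hole 0.71 [0.5568 0.3816 0.0418]
wrist acrylic_hole 0.37 [0.4691 0.2037 0.074 ]
head_center ((466.66729736328125, 204.628173828125), (43.610408782958984, 44.75152587890625), 29.74455451965332)
acrylic_hole ((322.8321533203125, 218.47784423828125), (100.80352020263672, 63.382972717285156), 73.48799133300781)
```

View pics/w1.png

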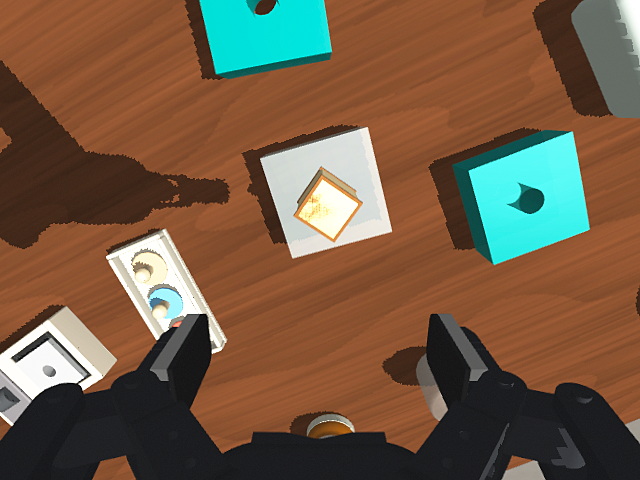

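The wrist picture shows the head's top face with corners near (323,178), (362,204), (334,241), (296,208), on the clear box. Gripper fingers are at the bottom, and the dish and lamp lie at left.

Run:
```python
from h import *
T=campose("wrist"); im=cv2.imread("pics/w1.png")
hsv=cv2.cvtColor(im,cv2.COLOR_BGR2HSV)
roi=np.zeros(im.shape[:2],np.uint8); roi[165:250,285:370]=1
m=((hsv[...,1]>40)&(hsv[...,2]>225)|((hsv[...,0]<25)&(hsv[...,1]>80)&(hsv[...,2]>150))).astype(np.uint8)*roi
m=cv2.morphologyEx(m,cv2.MORPH_CLOSE,np.ones((3,3)))
cs=max(cv2.findContours(m,0,1)[0],key=cv2.contourArea)
print(cv2.minAreaRect(cs))
P=onplane("wrist",cs[:,0],0.101,T)[:,:2]; print(cv2.minAreaRect((P*1000).astype(np.float32)))
c=np.array([[323,178],[362,204],[334,241],[296,208]]); P=onplane("wrist",c,0.101,T); print(np.round(P,4)); d=np.diff(P[[0,1,2,3,0],:2],axis=0); print(np.degrees(np.arctan2(d[:,1],d[:,0])),np.linalg.norm(d,axis=1),P.mean(0))
print(ctrl.get_obs()["q"])
m=np.zeros_like(im); v=cv2.resize(im[130:270,240:400],None,fx=4,fy=4); cv2.imwrite("pics/w1c.png",v)
```

```text
((327.9230651855469, 205.11537170410156), (55.47001647949219, 56.302066802978516), 33.690067291259766)
((462.8604736328125, 209.50485229492188), (43.2878303527832, 44.45861053466797), 30.460023880004883)
[[0.4419 0.2155 0.101 ]
 [0.4732 0.2346 0.101 ]
 [0.4915 0.2022 0.101 ]
 [0.4541 0.1865 0.101 ]]
[  31.21457715  -60.56559183 -157.29159419  112.84291837] [0.03668125 0.03720277 0.04056099 0.03152107] [0.46518437 0.20968376 0.101     ]
[ 0.15827633  0.02218403  1.74107228  0.00275669  1.37568693 -0.97364104]
```

View pics/w1c.png

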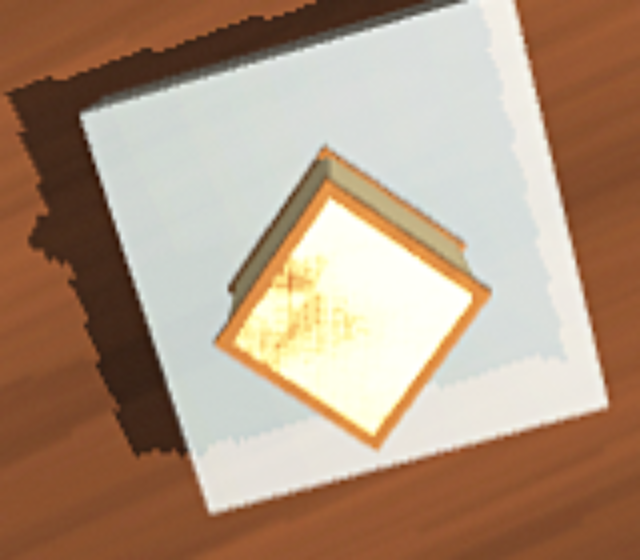

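The crop gives sharper top-face corners: (321.8,175), (362.5,203.2), (334.2,242), (294,215.5).

Run:
```python
from h import *
T=campose("wrist")
c=np.array([[321.8,175],[362.5,203.2],[334.2,242],[294,215.5]]); P=onplane("wrist",c,0.101,T); d=np.diff(P[[0,1,2,3,0],:2],axis=0); print(np.degrees(np.arctan2(d[:,1],d[:,0])),np.linalg.norm(d,axis=1),P.mean(0))
t=pose(); print("tool y yaw",np.degrees(np.arctan2(t[1,1],t[0,1])))
```

```text
[  30.23440175  -59.52902708 -149.74202179  120.29633964] [0.03867857 0.03853347 0.038796   0.03854913] [0.46585943 0.20879484 0.101     ]
tool y yaw 64.82374304306487
```

Request:
carry_out(motion=[7, 0, 0, 0, 0, 0, -1, 7, 0, 0, 0, 0, 0, -1, 7, 0, 0, 0, 0, 0, -1, 7, 0, 0, 0, 0, 0, -1, 6.5, 0, 0, 0, 0, 0, -1, 0, 0, 0, 0, 0, 0, -1])

```text
time_s: 3.0
eef_pos: [0.4688, 0.2044, 0.2498]
eef_rot: [0.611, 0.356, 0.612, -0.353]
wrist_force: [-0.1, 0.4, 0.1]
opening: 1.002
```

Run:
```python
from h import *
T=campose("wrist"); im=ctrl.camera("wrist"); t=pose()
find("wrist",["head_center"])
print(np.round(t,4).tolist(),np.degrees(np.arctan2(t[1,1],t[0,1])),todelta([.467,.208,.12]),todelta([.467,.208,.055]),ctrl.get_obs()["wrist_force"])
v=cv2.resize(im[130:290,240:440],None,fx=4,fy=4,interpolation=cv2.INTER_CUBIC); cv2.imwrite("pics/w2c.png",v)
# desired orientation error
d=np.array([[0,np.cos(np.radians(30.3)),np.sin(np.radians(30.3))],[0,np.sin(np.radians(30.3)),-np.cos(np.radians(30.3))],[-1,0,0]])
print(np.degrees(R.from_matrix(t[:3,:3].T@d).as_rotvec()))
```

```text
wrist head_center 0.63 [0.4699 0.2015 0.0736]
[[0.0005, 0.8657, 0.5006, 0.4687], [0.0041, 0.5006, -0.8657, 0.2044], [-1.0, 0.0025, -0.0033, 0.2498], [0.0, 0.0, 0.0, 1.0]] 30.03908276184835 [ 1.299e-01 -1.000e-04 -4.000e-03] [ 0.1949 -0.0002 -0.0038] [ 0.73946133 -0.12447771  0.03074482]
[-0.26067973 -0.19160661 -0.1420131 ]
```

View pics/w2c.png

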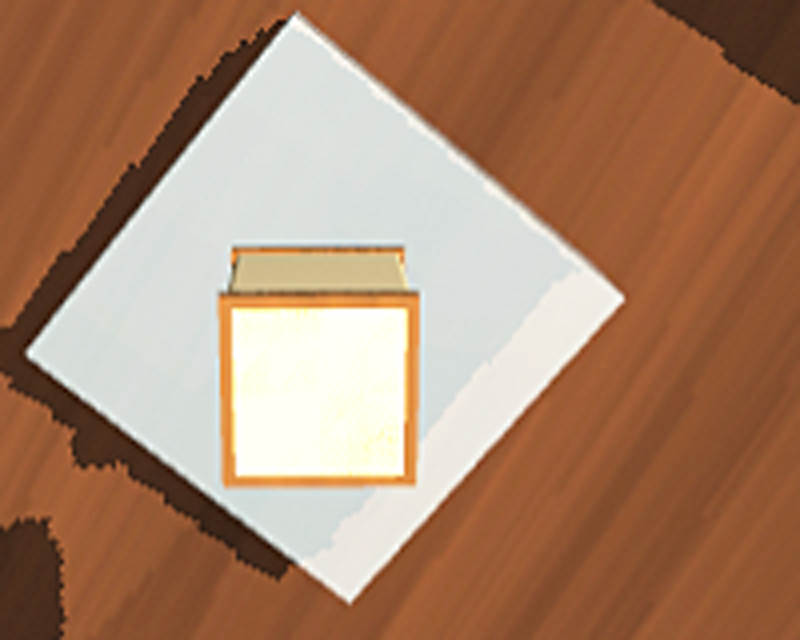

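The crop shows the head square to the jaws, top-face corners at crop (218,293), (420,293), (416,487), (224,486).

Run:
```python
from h import *
c=np.array([[218,293],[420,293],[416,487],[224,486]])/4+[240,130]
P=onplane("wrist",c,0.101); d=np.diff(P[[0,1,2,3,0],:2],axis=0); print(np.degrees(np.arctan2(d[:,1],d[:,0])),np.linalg.norm(d,axis=1),P.mean(0))
m=P.mean(0); print(todelta([m[0],m[1],.055]))
```

```text
[  30.00505211  -59.92430546 -150.33040171  120.69140789] [0.03937171 0.04002027 0.03894502 0.03979508] [0.47049379 0.20329003 0.101     ]
[0.1948 0.0004 0.0021]
```

Request:
carry_out(motion=[0, -0.2, 0, 0.04, 0, 0, -1, 0, 0, 0, 0.04, 0, 0, -1, 0, 0, 0, 0.04, 0, 0, -1, 0, 0, 0, 0.035, 0, 0, -1, 0, 0, 0, 0.02, 0, 0, -1, 0, 0, 0, 0, 0, 0, -1])

```text
time_s: 3.7
eef_pos: [0.4708, 0.2079, 0.072]
eef_rot: [0.619, 0.349, 0.614, -0.344]
wrist_force: [-1.0, -0.3, -1.6]
opening: 1.0
```

Run:
```python
from h import *
print(np.round(pose(),4).tolist(),todelta([.4695,.2035,.055]))
```

```text
[[0.01, 0.8537, 0.5207, 0.4708], [0.0023, 0.5207, -0.8537, 0.2079], [-0.9999, 0.0098, 0.0032, 0.072], [0.0, 0.0, 0.0, 1.0]] [ 0.017  -0.0035  0.003 ]
```

```bash
cat >> h.py <<'E'
def want(yaw):
    a=np.radians(yaw); return np.array([[0,np.cos(a),np.sin(a)],[0,np.sin(a),-np.cos(a)],[-1,0,0]])
def to(xyz,yaw):
    t=pose(); o=ctrl.get_obs(); print("t",round(o["time_s"],2),"pos",np.round(t[:3,3],4),"turn",np.round(np.degrees(R.from_matrix(t[:3,:3].T@want(yaw)).as_rotvec()),2),"shift",todelta(xyz),"F",np.round(o["wrist_force"],1),"op",round(o["opening"],3))
E
python3 -c "
from h import *
to([.4695,.2035,.055],30)"
```

```text
t 3.7 pos [0.4708 0.2079 0.072 ] turn [ 1.38  0.18 -0.56] shift [ 0.017  -0.0035  0.003 ] F [-1.  -0.3 -1.6] op 1.0
```

Request:
carry_out(motion=[1.4, 0.2, -0.6, 0.005, -0.003, 0.003, -1, 0, 0, 0, 0.011, 0, 0, -1, 0, 0, 0, 0, 0, 0, -1])

```text
time_s: 4.0
eef_pos: [0.4712, 0.2043, 0.0573]
eef_rot: [0.613, 0.353, 0.612, -0.353]
wrist_force: [-0.6, -0.1, -0.0]
opening: 1.0
```

```bash
python3 -c "
from h import *
to([.4695,.2035,.055],30)"
```

```text
t 4.0 pos [0.4712 0.2043 0.0573] turn [ 0.09  0.03 -0.09] shift [ 0.0023 -0.0019 -0.0002] F [-0.6 -0.1 -0. ] op 1.0
```

Good. Close the jaws.

Request:
carry_out(motion=[0, 0, 0, 0.0015, -0.0015, 0, 1, 0, 0, 0, 0, 0, 0, 1, 0, 0, 0, 0, 0, 0, 1, 0, 0, 0, 0, 0, 0, 1, 0, 0, 0, 0, 0, 0, 1, 0, 0, 0, 0, 0, 0, 1, 0, 0, 0, 0, 0, 0, 1])

```text
time_s: 4.7
eef_pos: [0.472, 0.2039, 0.0586]
eef_rot: [0.615, 0.354, 0.611, -0.351]
wrist_force: [-0.5, 0.7, -1.0]
opening: 0.434
```

```bash
python3 -c "
from h import *
to([.4695,.2035,.16],30)"
```

```text
t 4.7 pos [0.472  0.2039 0.0586] turn [ 0.14  0.13 -0.38] shift [-0.1014 -0.0017 -0.0007] F [-0.5  0.7 -1. ] op 0.434
```

Request:
carry_out(motion=[0, 0, 0, -0.02, 0, 0, 1, 0, 0, 0, -0.035, 0, 0, 1, 0, 0, 0, -0.035, 0, 0, 1, 0, 0, 0, -0.03, 0, 0, 1, 0, 0, 0, 0, 0, 0, 1])

```text
time_s: 5.2
eef_pos: [0.4691, 0.2033, 0.1803]
eef_rot: [0.613, 0.353, 0.613, -0.353]
wrist_force: [0.6, -0.8, -1.5]
opening: 0.439
```

```bash
python3 -c "
from h import *
to([.545,-.224,.18],30)"
```

```text
t 5.2 pos [0.4691 0.2033 0.1803] turn [ 0.13  0.   -0.03] shift [ 2.000e-04 -1.488e-01  4.077e-01] F [ 0.6 -0.8 -1.5] op 0.439
```

Request:
carry_out(motion=[0, 0, 0, 0, -0.01, 0.027, 1, 0, 0, 0, 0, -0.0155, 0.0425, 1, 0, 0, 0, 0, -0.0155, 0.0425, 1, 0, 0, 0, 0, -0.0155, 0.0425, 1, 0, 0, 0, 0, -0.0155, 0.0425, 1, 0, 0, 0, 0, -0.0155, 0.0425, 1, 0, 0, 0, 0, -0.0155, 0.0425, 1, 0, 0, 0, 0, -0.0155, 0.0425, 1, 0, 0, 0, 0, -0.015, 0.041, 1, 0, 0, 0, 0, -0.015, 0.041, 1])

```text
time_s: 6.2
eef_pos: [0.5424, -0.2309, 0.1676]
eef_rot: [0.61, 0.35, 0.619, -0.349]
wrist_force: [1.4, 1.0, -0.7]
opening: 0.435
```

Request:
carry_out(motion=[0, 0, 0, 0, 0, 0, 1, 0, 0, 0, 0, 0, 0, 1])

```text
time_s: 6.4
eef_pos: [0.5412, -0.2365, 0.1641]
eef_rot: [0.608, 0.352, 0.619, -0.351]
wrist_force: [-0.9, 0.2, -1.5]
opening: 0.438
```

Run:
```python
from h import *
to([.515,-.172,.11],30)
T=campose("wrist"); im=ctrl.camera("wrist"); cv2.imwrite("pics/w3.png",im)
find("wrist",["socket","switch_tip","lamp","pin_foot","head_center"])
```

```text
t 6.4 pos [ 0.5412 -0.2365  0.1641] turn [ 0.31 -0.78  0.37] shift [ 0.0549  0.0103 -0.0682] F [-0.9  0.2 -1.5] op 0.438
wrist socket 0.98 [ 0.5147 -0.166   0.0356]
wrist switch_tip 0.92 [ 0.5099 -0.2509  0.068 ]
wrist switch_tip 0.42 [ 0.5224 -0.2013  0.0019]
wrist lamp 0.95 [ 0.5197 -0.1976  0.0008]
wrist head_center 0.88 [ 0.5436 -0.2383  0.1813]
```

View pics/w3.png

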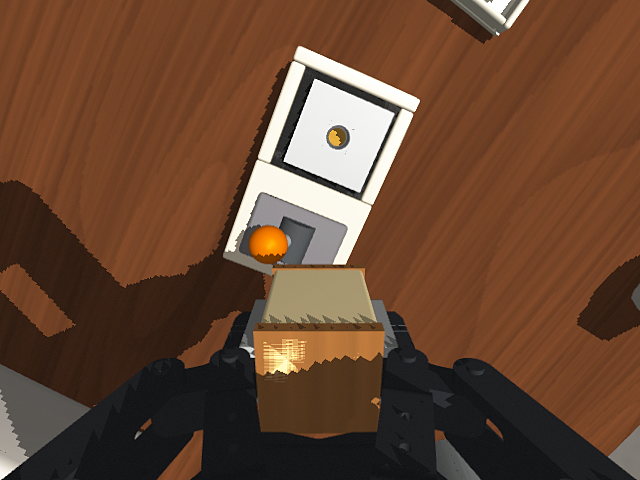

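The picture shows the hole at (338,137) in the pale block, the ball at (269,244), and the head square in the jaws with its camera-side face edges at rows ~267 (bottom, columns 273–366) and ~326 (top, columns 254–383).

Run:
```python
from h import *
im=cv2.imread("pics/w3.png"); g=cv2.cvtColor(im,cv2.COLOR_BGR2GRAY)
m=(g[115:160,315:362]<190).astype(np.uint8)
n,l,s,c=cv2.connectedComponentsWithStats(m); i=1+np.argmax(s[1:,4]); print(s[i],c[i]+[315,115])
px=c[i]+[315,115]
h=onplane("wrist",[px,[338,137]],0.040); print("hole",np.round(h,4))
p=pose()
def corner(a): return onplane("wrist",a,0.040)
# block corners and lamp
b=corner([[316,79],[397,109],[363,193],[284,161]]); print("block",np.round(b.mean(0),4),np.round(np.linalg.norm(np.diff(b[[0,1,2,3,0]],axis=0),axis=1),4))
for row,z in (([[273,268],[366,267]],p[2,3]-.0136),([[254,327],[383,324]],p[2,3]+.0424)):
    e=onplane("wrist",row,z); print("edge in tool",np.round((e-p[:3,3])@p[:3,:3],4))
print(ctrl.get_obs()["eef_pos"], np.round(ctrl.camera_params("wrist")["hand_eye"],3).tolist())
```

```text
[ 11  10  24  25 457] [337.73960613 137.03063457]
hole [[ 0.5169 -0.1682  0.04  ]
 [ 0.517  -0.1681  0.04  ]]
block [ 0.5181 -0.1672  0.04  ] [0.0577 0.061  0.0602 0.058 ]
edge in tool [[ 0.0139 -0.0206 -0.0177]
 [ 0.0137  0.0204 -0.0183]]
edge in tool [[-0.0421 -0.0198 -0.0211]
 [-0.0423  0.0188 -0.0222]]
[ 0.54225844 -0.23491649  0.16604678] [[0.0, -0.309, 0.951, -0.142], [1.0, -0.001, -0.001, -0.0], [0.001, 0.951, 0.309, -0.08], [0.0, 0.0, 0.0, 1.0]]
```

Request:
carry_out(motion=[0.3, -0.8, 0.4, -0.008, 0, -0.005, 1, 0, 0, 0, 0, 0, 0, 1, 0, 0, 0, 0, 0, 0, 1, 0, 0, 0, 0, 0, 0, 1])

```text
time_s: 7.1
eef_pos: [0.5402, -0.2279, 0.1762]
eef_rot: [0.616, 0.351, 0.611, -0.352]
wrist_force: [-0.5, -0.3, -1.0]
opening: 0.438
```

Run:
```python
from h import *
to([.516,-.169,.11],30)
p=pose(); T=campose("wrist"); im=ctrl.camera("wrist"); cv2.imwrite("pics/w4.png",im)
to([.516,-.169,.11],30)
find("wrist",["socket"])
g=cv2.cvtColor(im,cv2.COLOR_BGR2GRAY); x0,y0=300,90
lo=ctrl.landmark_of("wrist","socket")
m=(g[60:200,260:420]<190).astype(np.uint8)
n,l,s,c=cv2.connectedComponentsWithStats(m)
for i in range(1,n):
    if 200<s[i,4]<900: print(s[i],c[i]+[260,60],"hole",np.round(onplane("wrist",[c[i]+[260,60]],.04,T),4))
np.save("T4.npy",np.array([p,T]))
cv2.imwrite("pics/w4c.png",cv2.resize(im[250:450,220:420],None,fx=3,fy=3,interpolation=cv2.INTER_CUBIC))
```

```text
t 7.1 pos [ 0.5402 -0.2279  0.1762] turn [ 0.39  0.36 -0.19] shift [ 0.0658  0.0087 -0.0635] F [-0.5 -0.3 -1. ] op 0.438
t 7.15 pos [ 0.5402 -0.228   0.1761] turn [ 0.39  0.35 -0.18] shift [ 0.0657  0.0087 -0.0635] F [-0.7 -0.  -0.9] op 0.44
wrist socket 0.83 [ 0.5162 -0.1679  0.0385]
[ 59  73  23  23 412] [330.47815534 144.05097087] hole [[ 0.5157 -0.1694  0.04  ]]
```

View pics/w4c.png

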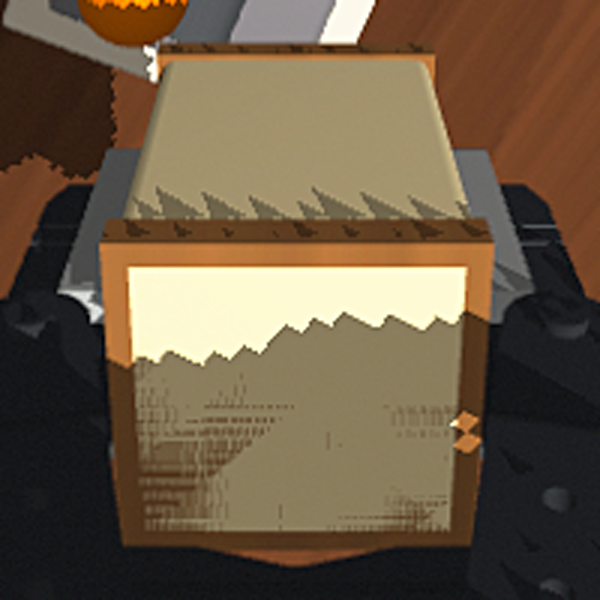

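Run:
```python
from h import *
c=np.array([[101,243],[494,244],[473,546],[123,546],[435,44],[160,44]])/3+[220,250]
u=undist("wrist",c)
# head axes: X=tool y, Y=tool z(away from camera +), Z=up=-tool x
o=np.array([[-19,-19,28],[19,-19,28],[19,19,28],[-19,19,28],[19,-19,-28],[-19,-19,-28]])/1000.
ok,r,t=cv2.solvePnP(o,u,np.eye(3),None); print("reproj px",np.round((cv2.projectPoints(o,r,t,np.eye(3),None)[0][:,0]-u)*380,1).tolist())
H=np.array(ctrl.camera_params("wrist")["hand_eye"]); M=np.eye(4); M[:3,:3]=cv2.Rodrigues(r)[0]; M[:3,3]=t[:,0]
G=H@M; print("centre in tool",np.round(G[:3,3],4),"axes",np.round(G[:3,:3],3).tolist()); print("pin foot in tool",np.round(G@[0,0,-.054,1],4))
to([.5157,-.1694,.11],30)
```

```text
reproj px [[0.7, -0.1], [-0.6, -0.5], [-0.3, 0.9], [0.1, 0.8], [-1.9, -0.7], [2.0, -0.7]]
centre in tool [-0.2672 -0.0006 -0.1582] axes [[0.002, 0.012, 1.0], [-1.0, -0.0, 0.002], [0.0, -1.0, 0.012]]
pin foot in tool [-3.212e-01 -7.000e-04 -1.588e-01  1.000e+00]
t 7.25 pos [ 0.5401 -0.2282  0.1757] turn [ 0.36  0.32 -0.17] shift [ 0.0654  0.0085 -0.0634] F [ 0.5  0.2 -2.1] op 0.438
```

Run:
```python
from h import *
c=np.array([[101,243],[494,244],[473,546],[123,546],[435,44],[160,44]])/3+[220,250]
u=undist("wrist",c)
# object axes = tool axes
o=np.array([[-28,-19,-19],[-28,19,-19],[-28,19,19],[-28,-19,19],[28,19,-19],[28,-19,-19]])/1000.
ok,r,t=cv2.solvePnP(o,u,np.eye(3),None); print("reproj px",np.round((cv2.projectPoints(o,r,t,np.eye(3),None)[0][:,0]-u)*380,1).tolist())
H=np.array(ctrl.camera_params("wrist")["hand_eye"]); M=np.eye(4); M[:3,:3]=cv2.Rodrigues(r)[0]; M[:3,3]=t[:,0]
G=H@M; print("centre in tool",np.round(G[:3,3],4),"rot deg",np.degrees(R.from_matrix(G[:3,:3]).as_rotvec())); print("pin foot in tool",np.round(G@[.054,0,0,1],4))
```

```text
reproj px [[0.7, -0.1], [-0.6, -0.5], [-0.3, 0.9], [0.1, 0.8], [-1.9, -0.7], [2.0, -0.7]]
centre in tool [-0.0169 -0.0002 -0.002 ] rot deg [-0.02069988 -0.69319149  0.08629693]
pin foot in tool [ 3.71e-02 -1.00e-04 -1.30e-03  1.00e+00]
```

Request:
carry_out(motion=[0.3, 0.3, -0.2, 0, 0.003, -0.02, 1, 0, 0, 0, 0, 0.003, -0.022, 1, 0, 0, 0, 0.01, 0.003, -0.018, 1, 0, 0, 0, 0.02, 0, 0, 1, 0, 0, 0, 0.025, 0, 0, 1, 0, 0, 0, 0, 0, 0, 1, 0, 0, 0, 0, 0, 0, 1])

```text
time_s: 7.95
eef_pos: [0.5177, -0.1715, 0.1199]
eef_rot: [0.613, 0.354, 0.612, -0.354]
wrist_force: [0.5, -1.1, -0.6]
opening: 0.439
```

```bash
python3 -c "
from h import *
to([.5164,-.1705,.085],30)"
```

```text
t 7.95 pos [ 0.5177 -0.1715  0.1199] turn [-0.06  0.1   0.  ] shift [ 0.0349 -0.0006 -0.0015] F [ 0.5 -1.1 -0.6] op 0.439
```

Request:
carry_out(motion=[0, 0, 0, 0.012, 0, -0.0015, 1, 0, 0, 0, 0.012, 0, 0, 1, 0, 0, 0, 0.008, 0, 0, 1, 0, 0, 0, 0, 0, 0, 1])

```text
time_s: 8.35
eef_pos: [0.5185, -0.1716, 0.0879]
eef_rot: [0.614, 0.354, 0.61, -0.354]
wrist_force: [0.1, -0.5, -1.1]
opening: 0.44
```

```bash
python3 -c "
from h import *
to([.5164,-.1705,.082],30)"
```

```text
t 8.35 pos [ 0.5185 -0.1716  0.0879] turn [-0.1   0.3  -0.11] shift [ 0.0059 -0.0013 -0.002 ] F [ 0.1 -0.5 -1.1] op 0.44
```

Request:
carry_out(motion=[-0.1, 0.3, -0.1, 0, -0.0015, -0.0025, 1, 0, 0, 0, 0, 0, 0, 1, 0, 0, 0, 0.0015, 0, 0, 1, 0, 0, 0, 0.0015, 0, 0, 1])

```text
time_s: 8.75
eef_pos: [0.5164, -0.1706, 0.0855]
eef_rot: [0.613, 0.354, 0.612, -0.353]
wrist_force: [0.3, -0.1, -1.1]
opening: 0.437
```

```bash
python3 -c "
from h import *
to([.5164,-.1705,.080],30)"
```

```text
t 8.75 pos [ 0.5164 -0.1706  0.0855] turn [ 0.    0.05 -0.04] shift [ 0.0055  0.     -0.0001] F [ 0.3 -0.1 -1.1] op 0.437
```

Spot on. Descend in 1.5 mm steps to feel for the hole.

Request:
carry_out(motion=[0, 0, 0, 0.0015, 0, 0, 1, 0, 0, 0, 0.0015, 0, 0, 1, 0, 0, 0, 0.0015, 0, 0, 1, 0, 0, 0, 0.0015, 0, 0, 1])

```text
time_s: 9.15
eef_pos: [0.5168, -0.1707, 0.0795]
eef_rot: [0.613, 0.354, 0.612, -0.353]
wrist_force: [0.0, 0.6, -1.8]
opening: 0.439
```

Request:
carry_out(motion=[0, 0, 0, 0.0015, 0, 0, 1, 0, 0, 0, 0.0015, 0, 0, 1])

```text
time_s: 9.35
eef_pos: [0.5168, -0.1707, 0.0762]
eef_rot: [0.613, 0.354, 0.612, -0.353]
wrist_force: [-0.1, 0.6, -1.3]
opening: 0.442
```

```bash
python3 -c "
from h import *
to([.5164,-.1705,.070],30)"
```

```text
t 9.35 pos [ 0.5168 -0.1707  0.0762] turn [ 0.01  0.1  -0.07] shift [ 0.0062 -0.0002 -0.0004] F [-0.1  0.6 -1.3] op 0.442
```

Request:
carry_out(motion=[0, 0, 0, 0.0015, 0, -0.0003, 1, 0, 0, 0, 0.0015, 0, 0, 1])

```text
time_s: 9.55
eef_pos: [0.5166, -0.1704, 0.0729]
eef_rot: [0.613, 0.354, 0.612, -0.353]
wrist_force: [-1.0, 0.1, -1.2]
opening: 0.44
```

Request:
carry_out(motion=[0, 0, 0, 0.0015, 0, 0, 1, 0, 0, 0, 0.0015, 0, 0, 1])

```text
time_s: 9.75
eef_pos: [0.5166, -0.1704, 0.0696]
eef_rot: [0.613, 0.354, 0.612, -0.353]
wrist_force: [-1.1, 0.8, -0.3]
opening: 0.438
```

```bash
python3 -c "
from h import *
to([.5164,-.1705,.064],30)"
```

```text
t 9.75 pos [ 0.5166 -0.1704  0.0696] turn [ 0.01  0.09 -0.06] shift [ 0.0056 -0.0002 -0.    ] F [-1.1  0.8 -0.3] op 0.438
```

The pin is in the hole with no resistance; continue down to the brass contact.

Request:
carry_out(motion=[0, 0, 0, 0.0015, 0, 0, 1, 0, 0, 0, 0.0015, 0, 0, 1])

```text
time_s: 9.95
eef_pos: [0.5166, -0.1704, 0.0663]
eef_rot: [0.613, 0.354, 0.612, -0.353]
wrist_force: [0.1, -0.3, -0.8]
opening: 0.439
```

Request:
carry_out(motion=[0, 0, 0, 0.0015, 0, 0, 1, 0, 0, 0, 0.0015, 0, 0, 1])

```text
time_s: 10.15
eef_pos: [0.5167, -0.1705, 0.0636]
eef_rot: [0.613, 0.354, 0.612, -0.353]
wrist_force: [-2.7, 0.1, 5.1]
opening: 0.443
```

```bash
python3 -c "
from h import *
to([.5164,-.1705,.0536],30)"
```

```text
t 10.15 pos [ 0.5167 -0.1705  0.0636] turn [ 0.01  0.1  -0.06] shift [ 0.01   -0.0003 -0.0002] F [-2.7  0.1  5.1] op 0.443
```

Request:
carry_out(motion=[0, 0, 0, 0.0015, 0, 0, 1, 0, 0, 0, 0.0015, 0, 0, 1])

```text
time_s: 10.35
eef_pos: [0.5168, -0.1705, 0.0612]
eef_rot: [0.613, 0.353, 0.612, -0.353]
wrist_force: [-2.9, 1.0, 5.0]
opening: 0.438
```

Request:
carry_out(motion=[0, 0, 0, 0.0015, 0, 0, 1, 0, 0, 0, 0.0015, 0, 0, 1])

```text
time_s: 10.55
eef_pos: [0.5167, -0.1705, 0.0583]
eef_rot: [0.613, 0.353, 0.612, -0.353]
wrist_force: [-2.5, 0.8, 4.5]
opening: 0.434
```

```bash
python3 -c "
from h import *
to([.5164,-.1705,.0536],30)"
```

```text
t 10.55 pos [ 0.5167 -0.1705  0.0583] turn [ 0.02  0.1  -0.05] shift [ 0.0047 -0.0003 -0.0002] F [-2.5  0.8  4.5] op 0.434
```

Request:
carry_out(motion=[0, 0, 0, 0.0015, 0, 0, 1, 0, 0, 0, 0.001, 0, 0, 1])

```text
time_s: 10.75
eef_pos: [0.5167, -0.1705, 0.0556]
eef_rot: [0.613, 0.353, 0.612, -0.353]
wrist_force: [-3.1, 0.8, 4.2]
opening: 0.441
```

Request:
carry_out(motion=[0, 0, 0, 0.0012, 0, 0, 1])

```text
time_s: 10.85
eef_pos: [0.5167, -0.1705, 0.0543]
eef_rot: [0.613, 0.353, 0.612, -0.353]
wrist_force: [-2.4, 0.8, 4.5]
opening: 0.437
```

Request:
carry_out(motion=[0, 0, 0, 0.0012, 0, 0, 1])

```text
time_s: 10.95
eef_pos: [0.5167, -0.1705, 0.053]
eef_rot: [0.613, 0.353, 0.612, -0.353]
wrist_force: [-2.5, 1.4, 7.8]
opening: 0.442
```

Request:
carry_out(motion=[0, 0, 0, 0.001, 0, 0, 1])

```text
time_s: 11.05
eef_pos: [0.5169, -0.1706, 0.0529]
eef_rot: [0.613, 0.353, 0.612, -0.353]
wrist_force: [-6.7, 3.0, 20.1]
opening: 0.437
```

The force jumped from 4.5 to 20 N at z = 0.053, the predicted seated height, so the head is home. Hold briefly, then open.

Request:
carry_out(motion=[0, 0, 0, 0, 0, 0, 1, 0, 0, 0, 0, 0, 0, 1, 0, 0, 0, 0, 0, 0, 1])

```text
time_s: 11.35
eef_pos: [0.5171, -0.1706, 0.0531]
eef_rot: [0.613, 0.353, 0.612, -0.353]
wrist_force: [-3.2, 1.5, 6.2]
opening: 0.439
```

Request:
carry_out(motion=[0, 0, 0, 0, 0, 0, -1, 0, 0, 0, 0, 0, 0, -1, 0, 0, 0, 0, 0, 0, -1, 0, 0, 0, 0, 0, 0, -1, 0, 0, 0, 0, 0, 0, -1, 0, 0, 0, 0, 0, 0, -1])

```text
time_s: 11.95
eef_pos: [0.5174, -0.1709, 0.0517]
eef_rot: [0.614, 0.353, 0.611, -0.353]
wrist_force: [-0.2, 0.0, 1.0]
opening: 1.004
```

```bash
python3 -c "
from h import *
to([.5164,-.1705,.17],30)"
```

```text
t 11.95 pos [ 0.5174 -0.1709  0.0517] turn [ 0.01  0.16 -0.09] shift [-0.1183 -0.0005 -0.0005] F [-0.2  0.   1. ] op 1.004
```

Request:
carry_out(motion=[0, 0, 0, -0.01, 0, 0, -1, 0, 0, 0, -0.025, 0, 0, -1, 0, 0, 0, -0.035, 0, 0, -1, 0, 0, 0, -0.035, 0, 0, -1, 0, 0, 0, -0.01, 0, 0, -1, 0, 0, 0, 0, 0, 0, -1])

```text
time_s: 12.55
eef_pos: [0.5165, -0.1704, 0.1728]
eef_rot: [0.613, 0.354, 0.612, -0.353]
wrist_force: [0.6, 0.3, -0.5]
opening: 0.996
```

Run:
```python
from h import *
to([.5164,-.1705,.17],30)
T=campose("wrist"); im=ctrl.camera("wrist"); cv2.imwrite("pics/w5.png",im)
find("wrist",["head_center","switch_tip","pin_foot"]);
ctrl.camera("side"); find("side",["head_center","switch_tip"]); ctrl.camera("scene"); find("scene",["head_center","switch_tip"])
to([.4695,-.257,.17],7.4)
```

```text
t 12.55 pos [ 0.5165 -0.1704  0.1728] turn [ 0.01  0.11 -0.07] shift [ 0.0028 -0.0002 -0.    ] F [ 0.6  0.3 -0.5] op 0.996
wrist head_center 0.71 [ 0.5181 -0.1701  0.0674]
wrist switch_tip 0.84 [ 0.5092 -0.2536  0.0727]
side head_center 0.6 [ 0.5169 -0.1721  0.0713]
side head_center 0.48 [0.7322 0.2359 0.0032]
side head_center 0.46 [ 0.5503 -0.0129  0.0035]
side switch_tip 0.43 [ 0.5113 -0.2521  0.0686]
scene switch_tip 0.47 [ 0.5112 -0.255   0.0713]
t 13.05 pos [ 0.5152 -0.1697  0.1698] turn [22.61 -0.14  0.11] shift [-0.0002 -0.0833  0.0527] F [-0.4 -0.2  0.6] op 0.999
```

View pics/w5.png

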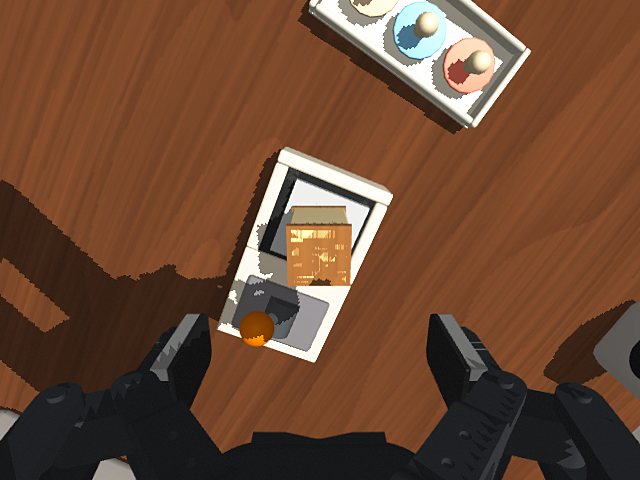

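The picture shows the head standing straight on the socket block at (318,250), the ball still at the off side at (257,329), and the pacifiers untouched. Next, shut the jaws, turn to the lamp's yaw and go beside the ball.

Request:
carry_out(motion=[7.5, 0, 0, 0, 0, 0, 1, 7.5, 0, 0, 0, 0, 0, 1, 7.5, 0, 0, 0, 0, 0, 1, 0, 0, 0, 0, -0.02, 0.027, 1, 0, 0, 0, 0, -0.02, 0.028, 1, 0, 0, 0, 0, -0.018, 0.027, 1, 0, 0, 0, 0, 0, 0, 1, 0, 0, 0, 0, 0, 0, 1, 0, 0, 0, 0, 0, 0, 1])

```text
time_s: 13.95
eef_pos: [0.4654, -0.2591, 0.1672]
eef_rot: [0.526, 0.47, 0.53, -0.47]
wrist_force: [-0.5, 0.1, 0.4]
opening: -0.004
```

```bash
python3 -c "
from h import *
to([.469,-.259,.06],7.4)"
```

```text
t 13.95 pos [ 0.4654 -0.2591  0.1672] turn [-0.8  -0.28  0.26] shift [0.1072 0.0041 0.0008] F [-0.5  0.1  0.4] op -0.004
```

Request:
carry_out(motion=[-0.8, -0.3, 0.3, 0.03, 0, 0, 1, 0, 0, 0, 0.035, 0, 0, 1, 0, 0, 0, 0.025, 0, 0, 1, 0, 0, 0, 0.013, 0, 0, 1, 0, 0, 0, 0, 0, 0, 1])

```text
time_s: 14.45
eef_pos: [0.4692, -0.2559, 0.0627]
eef_rot: [0.535, 0.465, 0.531, -0.465]
wrist_force: [0.4, 0.1, -0.7]
opening: -0.003
```

```bash
python3 -c "
from h import *
to([.4695,-.259,.06],7.4)
to([.511,-.2535,.06],7.4)"
```

```text
t 14.45 pos [ 0.4692 -0.2559  0.0627] turn [ 0.38  0.18 -0.24] shift [ 0.0027 -0.0001  0.0031] F [ 0.4  0.1 -0.7] op -0.003
t 14.45 pos [ 0.4692 -0.2559  0.0627] turn [ 0.38  0.18 -0.24] shift [0.0029 0.0417 0.0033] F [ 0.4  0.1 -0.7] op -0.003
```

Request:
carry_out(motion=[0.4, 0.2, -0.2, 0.002, 0.003, 0.003, 1, 0, 0, 0, 0, 0.004, 0, 1, 0, 0, 0, 0, 0.004, 0, 1, 0, 0, 0, 0, 0.003, 0, 1, 0, 0, 0, 0, 0.003, 0, 1])

```text
time_s: 14.95
eef_pos: [0.4897, -0.2579, 0.0654]
eef_rot: [0.533, 0.466, 0.53, -0.467]
wrist_force: [-11.4, 1.9, 14.5]
opening: -0.001
```

Request:
carry_out(motion=[0, 0, 0, 0, 0.003, 0, 1, 0, 0, 0, 0, 0.003, 0, 1, 0, 0, 0, 0, 0.003, 0, 1])

```text
time_s: 15.25
eef_pos: [0.4967, -0.257, 0.0696]
eef_rot: [0.531, 0.464, 0.532, -0.468]
wrist_force: [-6.1, 2.9, 9.0]
opening: 0.001
```

```bash
python3 -c "
from h import *
to([.511,-.2535,.06],7.4)"
```

```text
t 15.25 pos [ 0.4967 -0.257   0.0696] turn [0.14 0.13 0.26] shift [ 0.0095  0.0147 -0.0016] F [-6.1  2.9  9. ] op 0.001
```

The finger's slanted back rode up on the ball. Back off and use the flat side of the pads instead.

Request:
carry_out(motion=[0, 0, 0, 0, -0.015, 0, 1, 0, 0, 0, 0, -0.02, 0, 1, 0, 0, 0, -0.03, 0, 0, 1, 0, 0, 0, -0.04, 0, 0, 1, 0, 0, 0, -0.02, 0, 0, 1, 0, 0, 0, 0, 0, 0, 1])

```text
time_s: 15.85
eef_pos: [0.4631, -0.262, 0.1657]
eef_rot: [0.533, 0.464, 0.531, -0.468]
wrist_force: [-0.4, 0.5, -1.1]
opening: 0.004
```

Run:
```python
from h import *
to([.4695,-.259,.16],97.4)
T=campose("wrist"); ctrl.camera("wrist"); find("wrist",["switch_tip","head_center"])
ctrl.camera("side"); find("side",["switch_tip"]); im=ctrl.camera("scene"); find("scene",["switch_tip"]); print(ctrl.get_obs()["q"])
v=ctrl.camera("wrist"); cv2.imwrite("pics/w6.png",v)
```

```text
t 15.85 pos [ 0.4631 -0.262   0.1657] turn [-89.85   0.19   0.31] shift [ 0.0057  0.0068 -0.0022] F [-0.4  0.5 -1.1] op 0.004
wrist switch_tip 0.97 [ 0.516  -0.2526  0.07  ]
wrist head_center 0.75 [ 0.5168 -0.1722  0.0675]
side switch_tip 0.65 [ 0.5174 -0.2478  0.0741]
scene switch_tip 0.5 [ 0.5191 -0.2539  0.0735]
[-0.73549051  0.15957846  1.78309229 -0.00501622  1.20514207 -0.86554337]
```

View pics/w6.png

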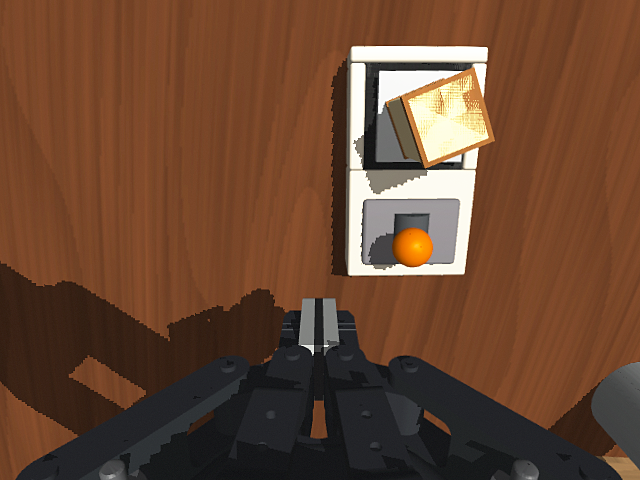

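The picture shows the ball at (412,247), partly moved towards upright, and the head still in place. Next, turn 90° so that the flat pad sides push.

Request:
carry_out(motion=[-8.5, 0, 0, 0, 0, 0, 1, -8.5, 0, 0, 0, 0, 0, 1, -8.5, 0, 0, 0, 0, 0, 1, -8.5, 0, 0, 0, 0, 0, 1, -8.5, 0, 0, 0, 0, 0, 1, -8.5, 0, 0, 0, 0, 0, 1, -8.5, 0, 0, 0, 0, 0, 1, -8.5, 0, 0, 0, 0, 0, 1, -8.5, 0, 0, 0, 0, 0, 1, -8.5, 0, 0, 0, 0, 0, 1])

```text
time_s: 17.25
eef_pos: [0.4578, -0.2574, 0.1526]
eef_rot: [0.701, -0.02, 0.713, 0.027]
wrist_force: [-0.7, -0.6, 0.9]
opening: 0.003
```

Request:
carry_out(motion=[-4, 0, 0, 0, 0, 0, 1, 0, 0, 0, 0, 0, 0, 1, 0, 0, 0, 0, 0, 0, 1])

```text
time_s: 17.55
eef_pos: [0.457, -0.2567, 0.1506]
eef_rot: [0.699, -0.044, 0.712, 0.054]
wrist_force: [0.2, 0.6, -0.1]
opening: 0.0
```

```bash
python3 -c "
from h import *
to([.475,-.258,.06],97.4)"
```

```text
t 17.55 pos [ 0.457  -0.2567  0.1506] turn [ 0.57 -1.05 -0.84] shift [ 0.0902 -0.0051  0.0193] F [ 0.2  0.6 -0.1] op 0.0
```

Request:
carry_out(motion=[0.6, -1, -0.8, 0.025, -0.002, 0.004, 1, 0, 0, 0, 0.03, -0.002, 0.004, 1, 0, 0, 0, 0.025, -0.001, 0.003, 1, 0, 0, 0, 0.01, 0, 0, 1, 0, 0, 0, 0, 0, 0, 1])

```text
time_s: 18.05
eef_pos: [0.4693, -0.2609, 0.0583]
eef_rot: [0.706, -0.043, 0.705, 0.042]
wrist_force: [0.2, -0.5, -0.3]
opening: 0.003
```

```bash
python3 -c "
from h import *
to([.475,-.258,.058],97.4); to([.515,-.2528,.058],97.4)"
```

```text
t 18.05 pos [ 0.4693 -0.2609  0.0583] turn [-0.56  0.07  0.1 ] shift [0.0003 0.0022 0.006 ] F [ 0.2 -0.5 -0.3] op 0.003
t 18.05 pos [ 0.4693 -0.2609  0.0583] turn [-0.56  0.07  0.1 ] shift [0.0004 0.0026 0.0464] F [ 0.2 -0.5 -0.3] op 0.003
```

Request:
carry_out(motion=[-0.5, 0, 0, 0, 0.002, 0.006, 1, 0, 0, 0, 0, 0, 0.007, 1, 0, 0, 0, 0, 0, 0.005, 1, 0, 0, 0, 0, 0, 0.004, 1, 0, 0, 0, 0, 0, 0.004, 1, 0, 0, 0, 0, 0, 0.004, 1])

```text
time_s: 18.65
eef_pos: [0.5028, -0.2563, 0.0632]
eef_rot: [0.707, -0.047, 0.704, 0.043]
wrist_force: [-3.7, 0.8, 2.9]
opening: 0.002
```

Request:
carry_out(motion=[0, 0, 0, 0, 0, 0.003, 1, 0, 0, 0, 0, 0, 0.003, 1])

```text
time_s: 18.85
eef_pos: [0.5091, -0.2555, 0.0635]
eef_rot: [0.707, -0.047, 0.704, 0.043]
wrist_force: [-3.0, 0.3, 2.4]
opening: 0.0
```

```bash
python3 -c "
from h import *
to([.515,-.2528,.058],97.4)"
```

```text
t 18.85 pos [ 0.5091 -0.2555  0.0635] turn [-0.06  0.2   0.35] shift [0.0055 0.002  0.0062] F [-3.   0.3  2.4] op 0.0
```

Request:
carry_out(motion=[0, 0, 0, 0.001, 0.001, 0.003, 1, 0, 0, 0, 0.001, 0, 0.002, 1])

```text
time_s: 19.05
eef_pos: [0.5145, -0.254, 0.0616]
eef_rot: [0.707, -0.047, 0.704, 0.043]
wrist_force: [-1.7, 1.0, 1.6]
opening: -0.002
```

Request:
carry_out(motion=[0, 0, 0, 0.001, 0, 0.0015, 1, 0, 0, 0, 0, 0, 0.0015, 1])

```text
time_s: 19.25
eef_pos: [0.5176, -0.2534, 0.0601]
eef_rot: [0.707, -0.047, 0.704, 0.043]
wrist_force: [-5.3, -0.9, 2.6]
opening: -0.004
```

```bash
python3 -c "
from h import *
to([.515,-.2528,.058],97.4)
ctrl.camera('side'); find('side',['switch_tip']); im=ctrl.camera('scene'); find('scene',['switch_tip']); im=ctrl.camera('wrist'); find('wrist',['switch_tip'])"
```

```text
t 19.25 pos [ 0.5176 -0.2534  0.0601] turn [-0.06  0.19  0.36] shift [ 0.0021  0.001  -0.0025] F [-5.3 -0.9  2.6] op -0.004
scene switch_tip 0.53 [ 0.5419 -0.2508  0.0713]
```

Request:
carry_out(motion=[0, 0, 0, 0, 0, 0.0015, 1])

```text
time_s: 19.65
eef_pos: [0.5177, -0.2533, 0.06]
eef_rot: [0.706, -0.047, 0.705, 0.043]
wrist_force: [-11.3, -2.4, 6.3]
opening: 0.005
```

Request:
carry_out(motion=[0, 0, 0, 0, 0, -0.01, 1, 0, 0, 0, 0, 0, -0.02, 1, 0, 0, 0, -0.01, 0, -0.025, 1, 0, 0, 0, -0.04, 0, 0, 1, 0, 0, 0, -0.04, 0, 0, 1, 0, 0, 0, -0.02, 0, 0, 1, 0, 0, 0, 0, 0, 0, 1])

```text
time_s: 20.35
eef_pos: [0.4606, -0.2594, 0.1728]
eef_rot: [0.709, -0.047, 0.703, 0.043]
wrist_force: [0.9, -0.8, -0.1]
opening: -0.001
```

Run:
```python
from h import *
to([.475,-.258,.17],97.4)
s=ctrl.camera("side"); find("side",["switch_tip","head_center"]); im=ctrl.camera("scene"); find("scene",["switch_tip","head_center","dish"]); wv=ctrl.camera("wrist"); find("wrist",["switch_tip","head_center"])
a=cv2.resize(s[230:350,320:460],(560,480),interpolation=cv2.INTER_CUBIC)
cv2.imwrite("pics/f.png",a); cv2.imwrite("pics/wf.png",wv)
```

```text
t 20.35 pos [ 0.4606 -0.2594  0.1728] turn [-0.13  0.46  0.35] shift [ 0.0029 -0.0004  0.0144] F [ 0.9 -0.8 -0.1] op -0.001
side switch_tip 0.66 [ 0.5154 -0.1686  0.0152]
side switch_tip 0.42 [ 0.5379 -0.2466  0.0665]
side head_center 0.74 [ 0.5147 -0.1711  0.0683]
scene switch_tip 0.58 [ 0.5381 -0.2505  0.0692]
scene head_center 0.83 [ 0.5194 -0.17    0.0667]
scene dish 0.57 [ 0.5084 -0.013   0.0021]
wrist head_center 0.63 [ 0.5145 -0.1729  0.0715]
```

View pics/f.png

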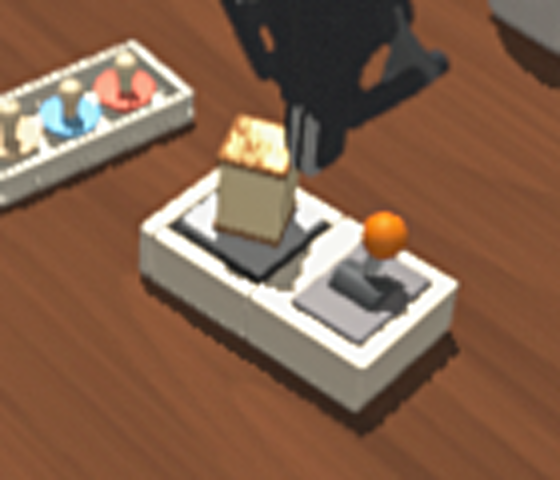

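The crop shows the head flush on the block and the ball leaning to the far (+x) side, with the pacifiers in the dish and the gripper clear.

```bash
python3 -c "
from bench import ctrl
print(ctrl.hand_in())"
```

```text
the job is handed in; nothing more can be done
None
```

The lantern head is seated in the lamp base and the toggle switch is over to on. I handed the job in at about 20.5 s on the robot's clock; `hand_in` gives no verdict.

- **Head:** I took it from the acrylic box, found the hole with the wrist camera, and the pin went in on the first try. The brass contact resisted at about 14 mm depth, and I pressed until it seated. The highest wrist reading at seating was about 20 N (about 22 N vector sum), against the 30 N limit. I then released it.
- **Switch:** My first push failed. The slanted back of the finger rode up on the ball, with about 18 N on the wrist, and left the switch partly moved. I turned the gripper 90° and pushed with the flat pad side until the end stop (about 11 N at the wrist), then backed clear.
- **Last checks:**
  - The networks put the head centre at z 0.067–0.072 m; fully seated is 0.068 m.
  - The scene and side cameras both put the ball about 28 mm over, near the end stop. The side camera also gave one false switch reading at the socket, and the wrist camera did not find the ball.
  - The last picture shows the head flush and the pacifiers in their dish. I did not re-measure the bottle and jar, but the arm never came near them.

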